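Take the seasoning pail off its hook and shut it away in the spice box

ROBOT

A 6-joint arm with a two-finger parallel gripper is mounted at the origin on a cart in front of the work surface, level with it; the furniture and walls round the work are solid. World frame = base frame: x ahead of the robot, y to its left, z up, the work surface at z = 0. Lengths are in m, angles in rad, forces in N, time in s.
With the tool pointing down it reaches from about 0.3 to 0.775 m from the base axis. Payload 14.6 kg.
Tool frame: the origin (TCP) lies midway between the tips of the shut fingers; the grasp point (between the pads) lies 19 mm behind it; z points along the fingers, y is the line along which they close (so a half turn about z gives the same grasp; the last joint's range is limited). The gripper opens to 94 mm and grips with 3 to 60 N. Pads are 16 mm wide; open, the fingers measure 119 mm over their backs; the gripper's body (75 mm by 177 mm) begins 78 mm behind the grasp point.
Start: joints at [1.249, 0.3, 1.521, -0, 1.321, -0.067], TCP at [0.139, 0.532, 0.205] pointing down, gripper open.
Joint ranges: [-3.03, 3.03], [-0.79, 2.21], [0.23, 2.52], [-1.04, 4.18], [0, 3.07], [-2.55, 2.55]. Speed limits (rad/s): [2.22, 2.22, 2.57, 3.14, 3.14, 3.14].

INTERFACE

Orientations are given as a 3x3 rotation matrix whose columns are the frame's x, y, z axes.
In Python, from cell import ctrl, imaging, finish_job, spotter gives the robot as it stands.
- The arm moves only by the shell command python3 -m crank 'ROWS'. ROWS is JSON, a list of rows, each a list of 7 numbers: the shift along the world's x, y, z as a fraction of full scale, then the turn, a rotation vector about the world's x, y, z as a fraction of full scale, then the closure, from 0 (fully open) to 1 (shut). In form: [[dx, dy, dz, ax, ay, az, grip], ...]. A call has 1 to 12 rows; each row is the pose to reach, as a shift and turn from the pose commanded when the call began; what a row does not reach only later rows make up. Full scale, the value 1, is 100 cm for a shift and 1.5 rad for a turn. A row lasts 1/8 s, in which the tool goes at most 62.5 mm and 10.7 degrees, less where a joint would pass 70% of its speed; a pose out of reach is approached as far as the arm can. A call with a number of a shift or a turn outside -1 to 1 is refused whole. A call with a gripper value outside its range is refused whole. The fingers move at their own pace and stop on an object; the grip force is fixed at half the most. Time passes only in rows, so rows that repeat a pose let the fingers close. It gives the time, the measured TCP pose, the force, the opening and the grip force at its end, in the units of the state.
- ctrl.get_state(): the state, without advancing time (a new reading comes with each control period).
- imaging.grab_frame(name): name is "side" or "top" or "wrist"; returns a dict with "color" (480x640x3 uint8, red, green, blue), "z_map" (480x640 float32, m along the optical axis (not along the pixel's ray), 0 where there is no reading), "fx", "fy", "cx", "cy" (pixels), "eye" and "attitude" of the camera in the world. Camera axes: x right, y down, z forward; pixel columns grow to the right and rows downward; lengths in m; the calibration is good to about 2 mm. A picture is of the moment at which its call begins.
- finish_job(): hands the job in; it is judged then, once.
Trained networks look in the newest picture that a camera, given by its name, has taken for a name from the list of things; names that differ only in an ending like _2 or _b are one class to them, and where a whole thing is asked for, a point or a joint stands for the part that bears it (a point fixed in the world has none). Each returns a list of dicts, best first, with "p" (0 to 1); they miss things now and then, are a little off and sometimes report something else, mostly with a low value. They report only what shows in the picture. A call takes as long as a camera call. They do not tell look-alikes from the thing itself.
- spotter.silhouettes(camera, query): "region" (480x640 bool, what is visible of it) and "extent" ([left, top, right, bottom] in pixels, round what is visible of it).
- spotter.tip_of(camera, query): "point" ([column, row] in pixels: a listed point, or the origin of a listed thing).
The state is a dict: "time_s": time; "joint_pos": joint angles; "joint_vel": joint speeds; "joint_torque": joint torques, N m; "position": TCP position; "tool_rot": TCP orientation; "force": force on the tool from outside, world axes, zero at the start; "torque": the same for the moment, N m; "opening": finger opening in m; "grip_force": force on a finger pad.
Only numpy, scipy, OpenCV 4.12 (cv2) and the standard library are available. Lean on these libraries where they do the work, as an engineer would, in place of code of your own. Each camera call takes 0.05 s, during which the arm holds its last target. There are 200 camera calls.

TASK

Put the seasonings away. First unhook the little metal pail from the hook stand, lifting it over the upturned tip rather than dragging it against the hook, and set it gently upright in the open wooden box; next set the red-capped spice jar that stands by itself gently upright in the box beside it; then tip the box's lid forward over its balance point so that it falls fully shut. Leave the tomato, lemon and garlic where they are.

Things in the scene. Friction and masses are not known exactly. Their poses are not given: they have to be found in the camera images.
- hook_stand: Fixed stand: dark wooden foot 150x110x12 mm, dark steel post 12 mm thick, 170 mm high. Origin on the worktop on the post's axis. A round steel arm, 8 mm thick, runs from the post's top along the stand's -x axis (towards the robot), its centre line 170 mm up, and 85 mm out turns straight up. x along the arm backwards, y across it, z up.
- hook_tip (a point): The top end of the hook's upturned tip, 85 mm from the post's axis and 206 mm above the worktop, 32 mm higher than the top of the arm. The pail's handle must pass over it: lift the hanging pail 32 mm or more, but under 62 mm, where its rim would meet the arm from below.
- pail: Loose little aluminium pail, about 0.15 kg, 60 mm across at the rim, 52 mm at the foot, 50 mm tall, with a stiff copper-coloured flat strap handle standing up from the rim to 123 mm. Origin at the centre of its underside, z up. It hangs by the handle on the hook's arm, about half-way between post and tip.
- pail_handle (a point): Handle centre, on the pail's axis 104 mm above its underside; axes as the pail's. Two upright straps, 36 mm apart outside along y (30 inside), each 10 mm wide in x, 3 mm thick, straight from 73 to 120 mm above the underside; a cross strap on top (120 to 123 mm) lies on the hook's arm, which passes between the straps. Gripping the straps' outsides along y clears the hook.
- spice_box: Fixed open wooden box, outside 130 (x) x 250 (y) x 140 mm (z), walls and floor 6 mm thick, no dividers. Origin at the centre of its underside on the worktop; x away from the robot, y to the left, z up. Its lid is hinged along the far (+x) top edge.
- lid (a joint): Angle of the wooden lid, a plain board 140 (hinge to free edge) x 250 x 8 mm, 0.2 kg: 0 shut flat, 1.57 upright, 1.95 leaning back at its stop. It starts resting there. The hinge axis is parallel to the box's y axis, 65 mm behind (+x) and 140.5 mm above the box's origin. Slight hinge friction (0.02 N m): pushed forward below about 1.3 rad the lid falls shut by its own weight.
- lid_edge (a point): Middle of the lid's free edge (uppermost while the lid stands open), 140 mm from the hinge axis.
- spice_jar: Loose clear spice jar with a red cap, about 0.11 kg, 45 mm across and 106 mm tall, standing by itself in front. Origin at the centre of its underside. (Similar jars in the row at the back are not part of the job.)
- jar_center (a point): Centre of that spice jar, 53 mm above its underside; z along the jar's axis, up.
- tomato: Bystander, to be left alone: red tomato, 69 mm across, 71 mm tall. Origin at the centre of its underside.
- lemon: Bystander, to be left alone: yellow lemon, 73x56x55 mm. Origin at the centre of its underside.
- garlic: Bystander, to be left alone: pale garlic bulb, 46 mm. Origin at the centre of its underside.
Not all that is in view belongs to the job. What is shaped like the pail but green or turquoise is not meant.

How it is judged:
By the outcome, as a careful person would: the job done as asked, in the order asked, and still so for the second after the job is handed in, with the robot touching nothing.
It also fails if it takes over 72 s, if anything falls off the work surface, if the arm or the gripper's body presses on something with over 40 N, if the wrist force passes 120 N, or if a joint passes its speed limit or range.

## Working session

There is one attempt and no reset: what is moved stays moved. The work goes in short steps, Python scripts to look and compute and a shell command to move; the robot and the scene stay as the last step left them, time stands still between calls to the robot, and variables do not carry over. Pictures are saved under pics/ and viewed, at most 10 in all, crops included, and the job is handed in when it is done.

```bash
mkdir -p pics; ls; cat > h.py <<'E'
import numpy as np, cv2
from cell import ctrl, imaging, finish_job, spotter
def grab(c): return imaging.grab_frame(c)
def cloud(f):
    z=f["z_map"]; v,u=np.indices(z.shape)
    p=np.stack([(u-f["cx"])/f["fx"]*z,(v-f["cy"])/f["fy"]*z,z],-1)
    return p@np.array(f["attitude"]).T+np.array(f["eye"])
def save(f,n,box=None,s=1):
    im=f["color"][:,:,::-1]
    if box: im=im[box[1]:box[3],box[0]:box[2]]
    cv2.imwrite("pics/"+n,cv2.resize(im,None,fx=s,fy=s,interpolation=cv2.INTER_CUBIC))
def ex(P,reg):
    q=P[reg]; q=q[np.isfinite(q).all(1)]
    return [np.round(np.percentile(q[:,i],[2,50,98]),3).tolist() for i in range(3)]
E
python3 - <<'E'
from h import *
s=ctrl.get_state(); print(s["position"],s["tool_rot"],s["opening"],s["time_s"])
for c in ["side","top"]:
    f=grab(c); save(f,c+"1.png"); P=cloud(f); print(c,f["eye"],np.round(f["attitude"],2).tolist())
    for q in ["pail","spice_jar","spice_box","lid","hook_stand","tomato","lemon","garlic"]:
        for d in spotter.silhouettes(c,q)[:3]:
            r=d["region"]&(f["z_map"]>0)
            if r.sum()>20: print(q,round(d["p"],2),[int(x) for x in d["extent"]],ex(P,r))
E
```

```text
pics
[0.13853295 0.53199874 0.2048925 ] [[-9.67725634e-01  2.52005908e-01 -3.45931711e-04]
 [ 2.52006137e-01  9.67725040e-01 -1.07385040e-03]
 [ 6.41501347e-05 -1.12636947e-03 -9.99999364e-01]] 0.09403286886703371 0.0
side [-0.15297924 -0.71140985  0.81459261] [[0.83, -0.28, 0.48], [-0.56, -0.45, 0.69], [0.02, -0.85, -0.53]]
pail 0.97 [326, 230, 343, 273] [[0.472, 0.499, 0.525], [0.115, 0.132, 0.172], [0.004, 0.035, 0.121]]
pail 0.8 [291, 197, 313, 238] [[0.439, 0.465, 0.496], [0.246, 0.262, 0.306], [0.052, 0.09, 0.176]]
pail 0.7 [222, 171, 238, 208] [[0.365, 0.387, 0.419], [0.602, 0.616, 0.662], [-0.001, 0.036, 0.121]]
spice_jar 0.95 [347, 259, 367, 299] [[0.452, 0.463, 0.489], [-0.013, -0.003, 0.023], [0.003, 0.065, 0.106]]
spice_box 0.86 [371, 219, 536, 402] [[0.416, 0.543, 0.601], [-0.367, -0.257, -0.121], [0.004, 0.123, 0.264]]
lid 0.77 [417, 221, 538, 330] [[0.55, 0.577, 0.603], [-0.362, -0.256, -0.121], [0.141, 0.206, 0.267]]
hook_stand 0.7 [277, 192, 332, 261] [[0.402, 0.472, 0.549], [0.215, 0.271, 0.32], [0.004, 0.011, 0.176]]
tomato 0.63 [295, 263, 323, 291] [[0.344, 0.368,
[... 1118 characters left out ...]
 285] [[0.402, 0.468, 0.553], [0.222, 0.277, 0.339], [0.001, 0.011, 0.174]]
hook_stand 0.57 [415, 185, 534, 274] [[0.417, 0.538, 0.602], [-0.36, -0.248, -0.113], [0.001, 0.114, 0.268]]
tomato 0.68 [340, 275, 359, 298] [[0.345, 0.372, 0.402], [0.079, 0.109, 0.138], [0.039, 0.053, 0.063]]
tomato 0.58 [419, 185, 532, 275] [[0.417, 0.539, 0.602], [-0.36, -0.248, -0.113], [0.001, 0.114, 0.268]]
tomato 0.15 [280, 245, 302, 268] [[0.442, 0.466, 0.492], [0.252, 0.274, 0.303], [0.011, 0.088, 0.179]]
lemon 0.87 [359, 208, 380, 227] [[0.555, 0.58, 0.609], [0.013, 0.041, 0.067], [0.003, 0.046, 0.057]]
garlic 0.53 [448, 287, 460, 299] [[0.333, 0.352, 0.372], [-0.228, -0.206, -0.188], [0.015, 0.03, 0.04]]
```

```bash
python3 - <<'E'
from h import *
a=cv2.imread("pics/side1.png")[150:420,200:560]; b=cv2.imread("pics/top1.png")[170:310,140:550]
cv2.imwrite("pics/s1.png",cv2.resize(a,None,fx=2.2,fy=2.2)); cv2.imwrite("pics/t1.png",cv2.resize(b,None,fx=1.95,fy=1.95))
f=grab("top");P=cloud(f)
# hook: arm yaw, foot rect ; high points near stand
for c in ["top","side"]:
    f=grab(c);P=cloud(f)
    X,Y,Z=P[...,0],P[...,1],P[...,2]; ok=f["z_map"]>0
    near=ok&(abs(X-.48)<.13)&(abs(Y-.28)<.12)
    m=near&(Z>.165)&(Z<.23); print(c,"arm",np.round(P[m],3).tolist()[:60])
    m=near&(Z>.004)&(Z<.02); 
    print("foot",cv2.minAreaRect((P[m][:,:2]*1000).astype(np.float32)))
    m=ok&(abs(X-.5)<.13)&(abs(Y+.24)<.2)&(Z>.133)&(Z<.142)
    print("box rim",cv2.minAreaRect((P[m][:,:2]*1000).astype(np.float32)))
    for q in ["pail_handle","hook_tip","hook_stand","lid_edge","jar_center","spice_box"]:
        for d in spotter.tip_of(c,q)[:3]: 
            u,v=map(int,np.round(d["point"]));print(q,round(d["p"],2),u,v,np.round(P[v,u],3))
E
```

```text
top arm [[0.515, 0.292, 0.169], [0.516, 0.289, 0.166], [0.515, 0.286, 0.168], [0.512, 0.294, 0.169], [0.513, 0.292, 0.167], [0.512, 0.289, 0.17], [0.513, 0.287, 0.166], [0.51, 0.295, 0.166], [0.509, 0.291, 0.172], [0.509, 0.289, 0.17], [0.509, 0.286, 0.172], [0.506, 0.291, 0.173], [0.506, 0.289, 0.172], [0.506, 0.286, 0.171], [0.503, 0.291, 0.173], [0.503, 0.288, 0.176], [0.503, 0.286, 0.173], [0.5, 0.288, 0.175], [0.5, 0.286, 0.174], [0.501, 0.283, 0.172], [0.498, 0.289, 0.169], [0.497, 0.286, 0.175], [0.498, 0.283, 0.172], [0.494, 0.288, 0.175], [0.495, 0.286, 0.169], [0.495, 0.283, 0.171], [0.492, 0.289, 0.171], [0.491, 0.285, 0.178], [0.492, 0.283, 0.173], [0.489, 0.286, 0.173], [0.489, 0.283, 0.174], [0.489, 0.28, 0.176], [0.486, 0.286, 0.175], [0.487, 0.283, 0.171], [0.487, 0.28, 0.172], [0.484, 0.286, 0.17], [0.484, 0.283, 0.169], [0.483, 0.28, 0.174], [0.481, 0.286, 0.175], [0.481, 0.283, 0.171], [0.481, 0.281, 0.171], [0.479, 0.286, 0.169], [0.478, 0.283, 0.173], [0.478, 0.28, 0.173], [0.475, 0.283, 0.173], [0.476, 0.28, 0.171], [0.476, 0.278, 0.171], [0.473, 0.283, 0.172], 
[... 2271 characters left out ...]
820739746094, 270.1632995605469), (196.70761108398438, 172.68862915039062), 77.48382568359375)
box rim ((485.2877197265625, -241.62156677246094), (137.2508087158203, 252.28128051757812), 1.5394935607910156)
pail_handle 0.82 229 176 [0.387 0.617 0.121]
pail_handle 0.78 302 203 [ 0.617  0.518 -0.004]
pail_handle 0.77 335 237 [ 0.587  0.27  -0.001]
hook_tip 0.91 291 192 [0.543 0.469 0.084]
hook_stand 0.57 314 242 [0.505 0.268 0.01 ]
lid_edge 0.8 484 243 [ 0.603 -0.241  0.267]
lid_edge 0.64 384 272 [0.569 0.014 0.034]
jar_center 0.8 360 278 [ 0.466 -0.007  0.071]
spice_box 0.84 427 353 [ 0.42  -0.291  0.083]
spice_box 0.42 485 242 [ 0.833 -0.1    0.105]
spice_box 0.42 384 273 [0.57  0.013 0.03 ]
```

View pics/s1.png

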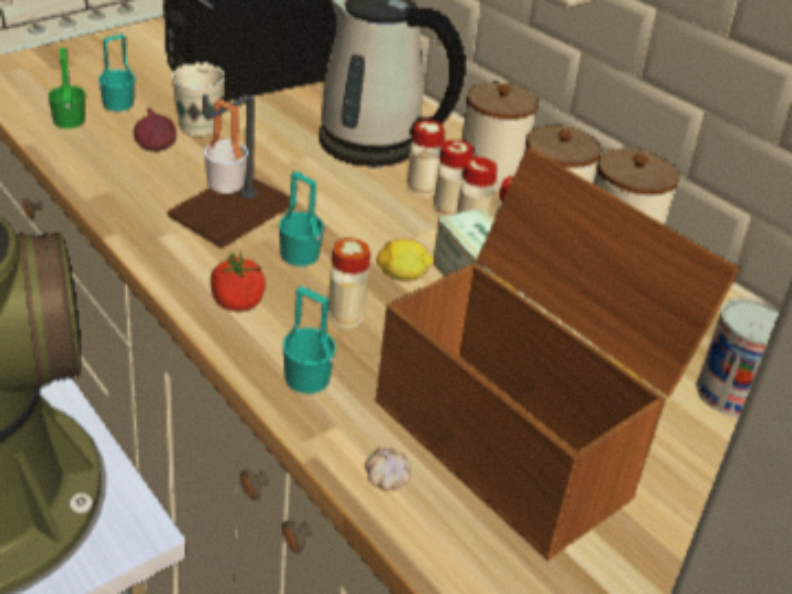

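View pics/t1.png

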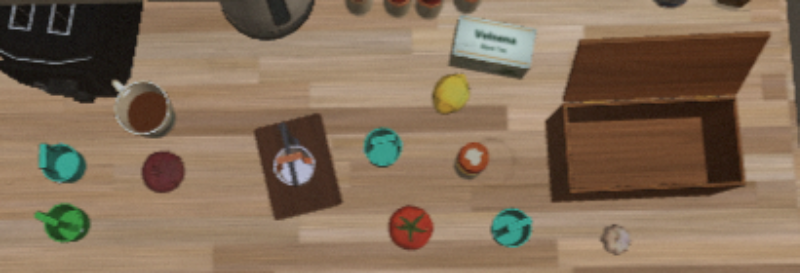

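The hanging silver pail with the copper handle is at side (302,217), top (291,254). The look-alikes at side (335,250) and (340,308), plus the two at the far left, are turquoise or green, so they are not meant. The lone jar is at side (357,279), top (382,252). The other red caps are in the back row at side (393–420,215–235).

Stand: tip (0.429,0.267), post ≈(0.511,0.289), so yaw ≈0.27. Next I hover above the pail and confirm with the wrist camera.

```bash
python3 -m crank '[[0,0,0.1,0,0,0,0],[0.05,-0.04,0.12,0,0,0.08,0],[0.1,-0.08,0.12,0,0,0.14,0],[0.15,-0.12,0.12,0,0,0.2,0],[0.2,-0.16,0.12,0,0,0.26,0],[0.25,-0.2,0.12,0,0,0.32,0],[0.29,-0.23,0.12,0,0,0.35,0],[0.327,-0.255,0.12,0,0,0.35,0],[0.327,-0.255,0.12,0,0,0.35,0],[0.327,-0.255,0.12,0,0,0.35,0]]'
python3 - <<'E'
from h import *
s=ctrl.get_state(); print(s["position"],np.round(s["tool_rot"],3).tolist(),s["joint_pos"],s["force"])
f=grab("wrist"); save(f,"w1.png"); P=cloud(f); X,Y,Z=np.moveaxis(P,2,0);ok=f["z_map"]>0
near=ok&(abs(X-.46)<.1)&(abs(Y-.28)<.1)
hs=cv2.cvtColor(f["color"],cv2.COLOR_RGB2HSV)
m=near&(Z>.15)&(Z<.19)&(hs[...,1]>110)&((hs[...,0]<22)|(hs[...,0]>170)); print("strap",m.sum(),cv2.minAreaRect((P[m][:,:2]*1000).astype(np.float32)) if m.sum()>5 else 0)
m=near&(Z>.19)&(Z<.22); print("tip",m.sum(),np.median(P[m],0) if m.any() else 0, Z[m].max() if m.any() else 0)
m=near&(Z>.16)&(Z<.182)&(hs[...,1]<80); print("arm",m.sum(),cv2.minAreaRect((P[m][:,:2]*1000).astype(np.float32)) if m.sum()>5 else 0)
E
```

```text
time_s: 2.9
position: [0.4654, 0.2774, 0.3254]
tool_rot: [[-0.964, -0.267, -0.0], [-0.267, 0.964, 0.0], [0.0, 0.0, -1.0]]
force: [-0.4, 0.4, 0.0]
opening: 0.094
grip_force: 0.0
[0.46535081 0.27741347 0.32537161] [[-0.964, -0.267, -0.0], [-0.267, 0.964, 0.0], [0.0, 0.0, -1.0]] [ 4.69875613e-01  2.20851998e-01  1.34590054e+00  1.82115857e-04
  1.57507360e+00 -1.37079540e+00] [-0.38621108  0.41111417  0.01783394]
strap 379 ((449.4023742675781, 273.610107421875), (48.50837707519531, 35.177642822265625), 15.93773078918457)
tip 79 [0.42828122 0.26928926 0.20403788] 0.2067932825275029
arm 583 ((474.9221496582031, 285.11517333984375), (83.96408081054688, 27.63839340209961), 19.068504333496094)
```

View pics/w1.png

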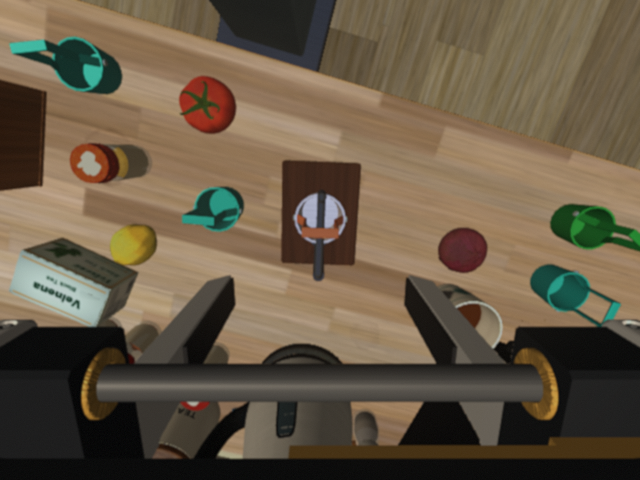

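The wrist view shows the silver pail at (320,217), its copper cross strap at (320,231), and the arm lined up with the tool. Fingers straddle it. Descend and close.

```bash
python3 -m crank '[[0.001,0,-0.05,0,0,0,0],[0.001,0,-0.1,0,0,0,0],[0.001,0,-0.14,0,0,0,0],[0.001,0,-0.165,0,0,0,0],[0.001,0,-0.18,0,0,0,0],[0.001,0,-0.189,0,0,0,0],[0.001,0,-0.189,0,0,0,0],[0.001,0,-0.189,0,0,0,0.3]]'
python3 -m crank '[[0,0,0,0,0,0,0.45],[0,0,0,0,0,0,0.55],[0,0,0,0,0,0,0.65],[0,0,0,0,0,0,0.8],[0,0,0,0,0,0,1],[0,0,0,0,0,0,1],[0,0,0,0,0,0,1],[0,0,0,0,0,0,1]]'
```

```text
time_s: 3.95
position: [0.467, 0.2775, 0.1373]
tool_rot: [[-0.964, -0.267, 0.001], [-0.267, 0.964, 0.001], [-0.001, 0.0, -1.0]]
force: [0.3, 0.7, -0.7]
opening: 0.0868
grip_force: 0.0
time_s: 4.95
position: [0.4666, 0.2772, 0.1364]
tool_rot: [[-0.964, -0.267, -0.0], [-0.267, 0.964, -0.0], [0.0, -0.0, -1.0]]
force: [0.4, -0.3, -0.1]
opening: 0.0355
grip_force: 29.9
```

Gripped at 35.5 mm, which matches the 36 mm handle. Lift 46 mm, then go out along −arm (direction (−0.965,−0.262)).

```bash
python3 -m crank '[[0,0,0.01,0,0,0,1],[0,0,0.02,0,0,0,1],[0,0,0.032,0,0,0,1],[0,0,0.042,0,0,0,1],[0,0,0.046,0,0,0,1],[0,0,0.046,0,0,0,1],[0,0,0.046,0,0,0,1]]'
python3 - <<'E'
from h import *
s=ctrl.get_state(); print(s["opening"],s["grip_force"],s["force"])
f=grab("side"); save(f,"s2.png",(255,160,375,250),6)
E
```

```text
time_s: 5.82
position: [0.4665, 0.2771, 0.1821]
tool_rot: [[-0.964, -0.267, -0.001], [-0.267, 0.964, -0.0], [0.001, -0.0, -1.0]]
force: [0.7, 0.6, -1.4]
opening: 0.0359
grip_force: 29.9
0.03586873521631135 29.876036010682583 [ 0.67733076  0.63257538 -1.39154606]
```

View pics/s2.png

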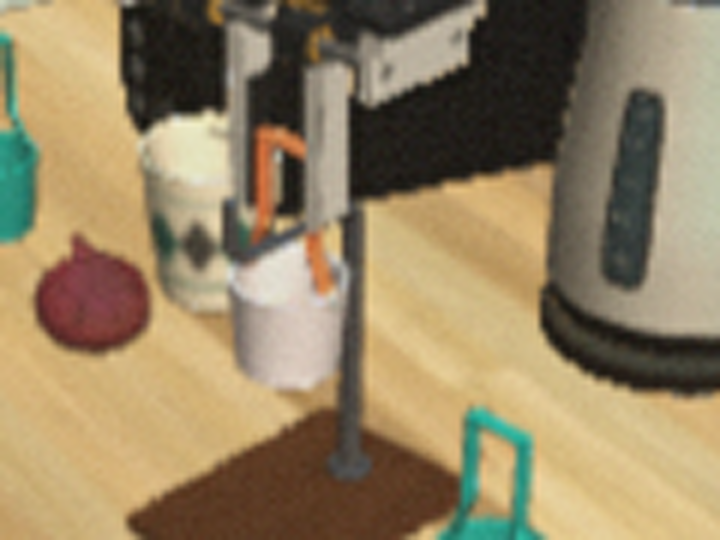

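Image: pail raised, cross strap above the arm and rim below it, post at (350,330). Pull out along the arm.

```bash
python3 -m crank '[[-0.01,-0.003,0,0,0,0,1],[-0.024,-0.007,0,0,0,0,1],[-0.039,-0.01,0,0,0,0,1],[-0.053,-0.014,0,0,0,0,1],[-0.068,-0.018,0,0,0,0,1],[-0.082,-0.022,0,0,0,0,1],[-0.096,-0.026,0,0,0,0,1],[-0.108,-0.029,0,0,0,0,1],[-0.115,-0.031,0,0,0,0,1],[-0.115,-0.031,0.005,0,0,0,1],[-0.115,-0.031,0.03,0,0,0,1],[-0.115,-0.031,0.06,0,0,0,1]]'
python3 -m crank '[[0,-0.03,0.02,0,0,0,1],[0.005,-0.07,0.03,0,0,-0.02,1],[0.015,-0.11,0.03,0,0,-0.05,1],[0.03,-0.15,0.03,0,0,-0.08,1],[0.045,-0.19,0.03,0,0,-0.11,1],[0.06,-0.23,0.03,0,0,-0.14,1],[0.075,-0.27,0.03,0,0,-0.16,1],[0.09,-0.31,0.03,0,0,-0.16,1],[0.1,-0.35,0.03,0,0,-0.16,1],[0.11,-0.39,0.03,0,0,-0.16,1],[0.118,-0.418,0.03,0,0,-0.16,1],[0.123,-0.431,0.03,0,0,-0.16,1]]'
python3 -m crank '[[0,0,0,0,0,0,1],[0,0,0,0,0,0,1],[0,0,0,0,0,0,1]]'
python3 - <<'E'
from h import *
f=grab("top"); save(f,"t2.png",(395,170,555,290),5); P=cloud(f); X,Y,Z=np.moveaxis(P,2,0)
f2=grab("wrist"); save(f2,"w2.png"); 
for F,n in ((f,"top"),(f2,"wrist")):
    P=cloud(F); m=(F["z_map"]>0)&(abs(P[...,0]-.48)<.09)&(abs(P[...,1]+.24)<.16)&(P[...,2]>.134)&(P[...,2]<.146)
    if m.sum()>10: print(n,m.sum(),cv2.minAreaRect((P[m][:,:2]*1000).astype(np.float32)),ex(P,m))
s=ctrl.get_state();print(s["joint_pos"],s["time_s"])
E
```

```text
time_s: 7.38
position: [0.3518, 0.2462, 0.2433]
tool_rot: [[-0.964, -0.267, -0.001], [-0.267, 0.964, -0.0], [0.001, -0.0, -1.0]]
force: [-0.1, -0.1, 0.1]
opening: 0.0362
grip_force: 29.9
time_s: 8.88
position: [0.4749, -0.1861, 0.2723]
tool_rot: [[-1.0, -0.029, -0.0], [-0.029, 1.0, 0.0], [0.0, 0.0, -1.0]]
force: [0.3, 0.4, -0.6]
opening: 0.0358
grip_force: 29.9
time_s: 9.25
position: [0.4746, -0.184, 0.2727]
tool_rot: [[-1.0, -0.031, 0.0], [-0.031, 1.0, -0.0], [-0.0, -0.0, -1.0]]
force: [-0.1, -0.1, -0.7]
opening: 0.0359
grip_force: 29.9
top 214 ((482.07501220703125, -158.97671508789062), (96.21408081054688, 134.7059326171875), 88.84452056884766) [[0.416, 0.475, 0.55], [-0.18, -0.12, -0.112], [0.135, 0.139, 0.145]]
wrist 5460 ((485.4862060546875, -239.31124877929688), (133.5506134033203, 250.0286407470703), 1.624984860420227) [[0.418, 0.466, 0.553], [-0.363, -0.282, -0.115], [0.135, 0.139, 0.145]]
[-4.42185197e-01  1.62949752e-01  1.53304998e+00  5.15263669e-05
  1.44521701e+00 -2.04393289e+00] 9.35
```

View pics/w2.png

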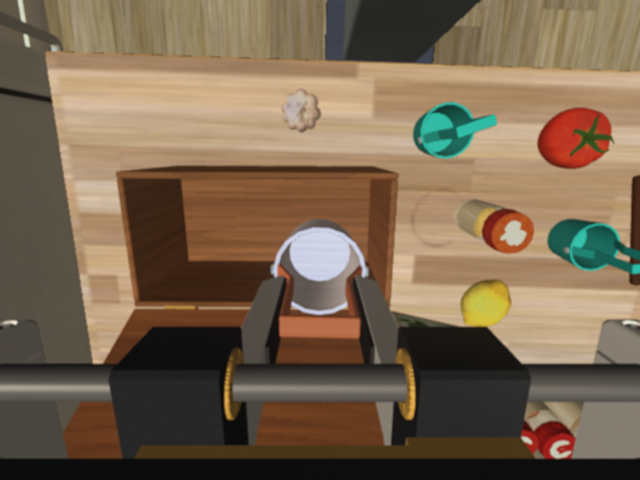

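Pail hangs level over the box's left part: pail at (320,262), box walls at columns 120–395. Box centre (0.4845,−0.239). Lower gently.

```bash
python3 -m crank '[[0,0,-0.03,0,0,0,1],[0,0,-0.07,0,0,0,1],[0,0,-0.11,0,0,0,1],[0,0,-0.14,0,0,0,1],[0,0,-0.16,0,0,0,1],[0,0,-0.17,0,0,0,1],[0,0,-0.174,0,0,0,1],[0,0,-0.176,0,0,0,1],[0,0,-0.178,0,0,0,1],[0,0,-0.18,0,0,0,1]]'
python3 -m crank '[[0,0,-0.001,0,0,0,1],[0,0,-0.002,0,0,0,1],[0,0,-0.002,0,0,0,1]]'
```

```text
time_s: 10.6
position: [0.4748, -0.1849, 0.0927]
tool_rot: [[-1.0, -0.03, 0.001], [-0.03, 1.0, -0.0], [-0.001, -0.0, -1.0]]
force: [0.1, -0.6, -1.5]
opening: 0.0361
grip_force: 29.9
time_s: 10.98
position: [0.4746, -0.1848, 0.0904]
tool_rot: [[-1.0, -0.03, -0.0], [-0.03, 1.0, 0.0], [0.0, 0.0, -1.0]]
force: [0.4, 0.5, -1.6]
opening: 0.0361
grip_force: 29.9
```

```bash
python3 -m crank '[[0,0,-0.001,0,0,0,1],[0,0,-0.002,0,0,0,1],[0,0,-0.002,0,0,0,1]]'
python3 -m crank '[[0,0,-0.0005,0,0,0,1],[0,0,-0.001,0,0,0,1],[0,0,-0.001,0,0,0,1]]'
```

```text
time_s: 11.35
position: [0.4747, -0.1848, 0.0885]
tool_rot: [[-1.0, -0.03, 0.0], [-0.03, 1.0, -0.0], [-0.0, -0.0, -1.0]]
force: [0.9, -0.2, 0.2]
opening: 0.0361
grip_force: 29.9
time_s: 11.72
position: [0.4749, -0.1849, 0.0885]
tool_rot: [[-1.0, -0.03, 0.001], [-0.03, 1.0, -0.0], [-0.001, -0.0, -1.0]]
force: [-3.9, 1.0, 11.7]
opening: 0.0359
grip_force: 29.9
```

Contact with the floor. Ease off, open partly, rise.

```bash
python3 -m crank '[[0,0,0.001,0,0,0,1],[0,0,0.001,0,0,0,0.65],[0,0,0.001,0,0,0,0.5],[0,0,0.001,0,0,0,0.35],[0,0,0.001,0,0,0,0.35],[0,0,0.001,0,0,0,0.35]]'
python3 -m crank '[[0,0,0.02,0,0,0,0.35],[0,0,0.06,0,0,0,0.35],[0,0,0.11,0,0,0,0.35],[0,0,0.16,0,0,0,0.35],[0,0.05,0.19,0,0,0,0.35],[0,0.1,0.19,0,0,0,0.35],[0,0.15,0.19,0,0,0,0],[0,0.2,0.19,0,0,0,0],[-0.01,0.2,0.19,0,0,0,0],[-0.01,0.2,0.19,0,0,0,0]]'
python3 - <<'E'
from h import *
for c in ["top","wrist","side"]:
    f=grab(c); P=cloud(f); Z=P[...,2]; 
    if c=="top": save(f,"t3.png",(395,170,555,290),5)
    m=(f["z_map"]>0)&(abs(P[...,0]-.468)<.04)&(abs(P[...,1]-.01)<.04)&(Z>.095)&(Z<.125); print(c,m.sum(),ex(P,m),cv2.minEnclosingCircle((P[m][:,:2]*1000).astype(np.float32)))
s=ctrl.get_state();print(s["position"],s["time_s"])
E
```

```text
time_s: 12.48
position: [0.4746, -0.1848, 0.0884]
tool_rot: [[-1.0, -0.03, -0.0], [-0.03, 1.0, -0.0], [0.0, -0.0, -1.0]]
force: [0.1, 0.3, -0.4]
opening: 0.0605
grip_force: 0.0
time_s: 13.72
position: [0.4643, 0.0149, 0.2786]
tool_rot: [[-1.0, -0.031, 0.0], [-0.031, 1.0, -0.0], [-0.0, -0.0, -1.0]]
force: [-0.1, -1.0, -1.3]
opening: 0.0936
grip_force: 0.0
top 15 [[0.459, 0.468, 0.476], [-0.006, -0.003, 0.035], [0.097, 0.106, 0.11]] ((470.46142578125, 14.448627471923828), 20.609760284423828)
wrist 1400 [[0.454, 0.473, 0.494], [-0.006, 0.013, 0.033], [0.098, 0.106, 0.108]] ((473.9851989746094, 13.136490821838379), 22.251903533935547)
side 174 [[0.454, 0.471, 0.493], [-0.011, 0.005, 0.029], [0.096, 0.104, 0.107]] ((473.0650939941406, 10.371970176696777), 24.164167404174805)
[0.4647915  0.01425922 0.27849386] 13.875
```

View pics/t3.png

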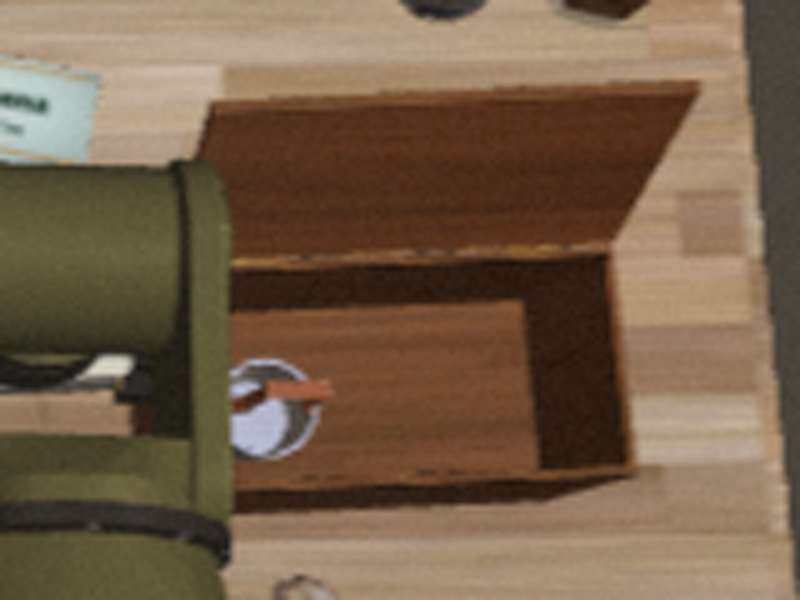

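Pail stands upright in the box at crop (270,410). The jar axis from three cameras is ≈(0.4735,0.0125), with the cap top at 0.106 as expected. Grasp it.

```bash
python3 -m crank '[[0.009,-0.002,-0.04,0,0,0,0],[0.009,-0.002,-0.09,0,0,0,0],[0.009,-0.002,-0.13,0,0,0,0],[0.009,-0.002,-0.17,0,0,0,0],[0.009,-0.002,-0.195,0,0,0,0],[0.009,-0.002,-0.211,0,0,0,0],[0.009,-0.002,-0.211,0,0,0,0],[0.009,-0.002,-0.211,0,0,0,0.3],[0.009,-0.002,-0.211,0,0,0,0.45],[0.009,-0.002,-0.211,0,0,0,0.6],[0.009,-0.002,-0.211,0,0,0,1],[0.009,-0.002,-0.211,0,0,0,1]]'
python3 -m crank '[[0,0,0,0,0,0,1],[0,0,0,0,0,0,1],[0,0,0,0,0,0,1],[0,0,0.01,0,0,0,1],[0,0,0.03,0,0,0,1],[0,0,0.06,0,0,0,1],[0,0,0.1,0,0,0,1],[0,0,0.14,0,0,0,1],[0,0,0.18,0,0,0,1],[0,0,0.2,0,0,0,1],[0,0,0.2,0,0,0,1]]'
```

```text
time_s: 15.38
position: [0.4736, 0.0132, 0.0675]
tool_rot: [[-1.0, -0.03, 0.0], [-0.03, 1.0, -0.0], [-0.0, -0.0, -1.0]]
force: [-0.7, -0.1, -0.6]
opening: 0.0473
grip_force: 0.0
time_s: 16.75
position: [0.4739, 0.0132, 0.2689]
tool_rot: [[-1.0, -0.03, 0.003], [-0.03, 1.0, -0.0], [-0.003, -0.0, -1.0]]
force: [0.3, 0.3, -1.9]
opening: 0.0437
grip_force: 30.0
```

```bash
python3 -m crank '[[0,-0.015,0,0,0,0,1],[0.001,-0.045,0,0,0,0,1],[0.002,-0.085,0,0,0,0,1],[0.003,-0.125,0,0,0,0,1],[0.004,-0.165,0,0,0,0,1],[0.005,-0.205,0,0,0,0,1],[0.005,-0.24,0,0,0,0,1],[0.005,-0.27,0,0,0,0,1],[0.005,-0.293,0,0,0,0,1],[0.005,-0.302,0,0,0,0,1],[0.005,-0.302,0,0,0,0,1],[0.005,-0.302,0,0,0,0,1]]'
python3 -m crank '[[0,0,-0.02,0,0,0,1],[0,0,-0.06,0,0,0,1],[0,0,-0.1,0,0,0,1],[0,0,-0.14,0,0,0,1],[0,0,-0.17,0,0,0,1],[0,0,-0.182,0,0,0,1],[0,0,-0.186,0,0,0,1],[0,0,-0.188,0,0,0,1],[0,0,-0.189,0,0,0,1],[0,0,-0.189,0,0,0,1]]'
```

```text
time_s: 18.25
position: [0.4788, -0.288, 0.2675]
tool_rot: [[-1.0, -0.031, 0.0], [-0.031, 1.0, 0.0], [-0.0, 0.0, -1.0]]
force: [0.3, 0.2, -1.2]
opening: 0.0441
grip_force: 30.0
time_s: 19.5
position: [0.4788, -0.2889, 0.0789]
tool_rot: [[-1.0, -0.03, 0.001], [-0.03, 1.0, -0.0], [-0.001, -0.0, -1.0]]
force: [-0.9, -0.2, -1.0]
opening: 0.0443
grip_force: 30.0
```

```bash
python3 -m crank '[[0,0,-0.001,0,0,0,1],[0,0,-0.002,0,0,0,1],[0,0,-0.003,0,0,0,1],[0,0,-0.003,0,0,0,1]]'
python3 -m crank '[[0,0,-0.001,0,0,0,1],[0,0,-0.002,0,0,0,1],[0,0,-0.002,0,0,0,1]]'
```

```text
time_s: 20.0
position: [0.4786, -0.2887, 0.0753]
tool_rot: [[-1.0, -0.03, -0.0], [-0.03, 1.0, 0.0], [0.0, 0.0, -1.0]]
force: [-0.1, 0.5, -1.2]
opening: 0.0443
grip_force: 30.0
time_s: 20.38
position: [0.4787, -0.2888, 0.0735]
tool_rot: [[-1.0, -0.03, 0.0], [-0.03, 1.0, -0.0], [-0.0, -0.0, -1.0]]
force: [-0.3, -0.1, 1.1]
opening: 0.044
grip_force: 30.0
```

Just touching (force changed sign). Open and rise, then look at the result and at the space behind the lid.

```bash
python3 -m crank '[[0,0,0,0,0,0,1],[0,0,0,0,0,0,0.55],[0,0,0,0,0,0,0.4],[0,0,0,0,0,0,0.32],[0,0,0,0,0,0,0.32],[0,0,0,0,0,0,0.32]]'
python3 -m crank '[[0,0,0.02,0,0,0,0.32],[0,0,0.06,0,0,0,0.32],[0,0,0.11,0,0,0,0.32],[0,0,0.16,0,0,0,0.5],[-0.03,0,0.21,0,0,0,0.8],[-0.05,0.03,0.26,0,0,0,1],[-0.05,0.05,0.3,0,0,0,1],[-0.05,0.05,0.31,0,0,0,1],[-0.05,0.05,0.31,0,0,0,1]]'
python3 - <<'E'
from h import *
f=grab("wrist"); save(f,"w3.png")
for c in ["wrist","top","side"]:
    f=grab(c); P=cloud(f); ok=f["z_map"]>0
    for y0 in (-.35,-.3,-.25,-.2,-.15):
        m=ok&(abs(P[...,1]-y0)<.03)&(P[...,2]>.2)&(P[...,0]>.55)&(P[...,0]<.9)
        lid=P[m]; lid=lid[lid[:,0]<.62]; far=P[m]; far=far[far[:,0]>.62]
        print(c,y0,len(lid),lid[lid[:,2].argmax()].round(3) if len(lid) else 0, len(far), far[:,0].min().round(3) if len(far) else 0)
    m=ok&(P[...,0]>.615)&(P[...,0]<.78)&(P[...,1]>-.36)&(P[...,1]<-.1)&(P[...,2]>.03)
    if m.sum()>10: print("behind",m.sum(),ex(P,m))
s=ctrl.get_state();print(s["position"],s["joint_pos"],s["time_s"])
E
```

```text
time_s: 21.12
position: [0.4786, -0.2888, 0.0734]
tool_rot: [[-1.0, -0.03, -0.0], [-0.03, 1.0, 0.0], [0.0, 0.0, -1.0]]
force: [-0.3, 0.1, -1.0]
opening: 0.0639
grip_force: 0.0
time_s: 22.25
position: [0.4287, -0.2391, 0.3829]
tool_rot: [[-1.0, -0.03, -0.0], [-0.03, 1.0, 0.0], [0.0, 0.0, -1.0]]
force: [0.1, 0.3, -0.8]
opening: 0.0074
grip_force: 0.0
wrist -0.35 24 [ 0.604 -0.357  0.271] 0 0
wrist -0.3 0 0 0 0
wrist -0.25 353 [ 0.602 -0.231  0.271] 0 0
wrist -0.2 62 [ 0.601 -0.229  0.27 ] 0 0
wrist -0.15 0 0 0 0
top -0.35 294 [ 0.603 -0.33   0.273] 366 0.847
top -0.3 439 [ 0.603 -0.271  0.274] 0 0
top -0.25 442 [ 0.601 -0.263  0.275] 0 0
top -0.2 437 [ 0.599 -0.226  0.273] 0 0
top -0.15 436 [ 0.597 -0.147  0.274] 0 0
behind 630 [[0.727, 0.75, 0.779], [-0.357, -0.313, -0.287], [0.035, 0.104, 0.112]]
side -0.35 844 [ 0.603 -0.33   0.27 ] 0 0
side -0.3 1003 [ 0.603 -0.33   0.27 ] 0 0
side -0.25 910 [ 0.598 -0.254  0.271] 0 0
side -0.2 817 [ 0.599 -0.202  0.269] 0 0
side -0.15 738 [ 0.597 -0.157  0.269] 0 0
behind 898 [[0.727, 0.734, 0.776], [-0.353, -0.328, -0.294], [0.033, 0.087, 0.109]]
[ 0.4285293  -0.23907497  0.38191515] [-5.83517614e-01  9.62350177e-02  1.36313889e+00 -4.25199176e-05
  1.68477130e+00 -2.18408221e+00] 22.45
```

View pics/w3.png

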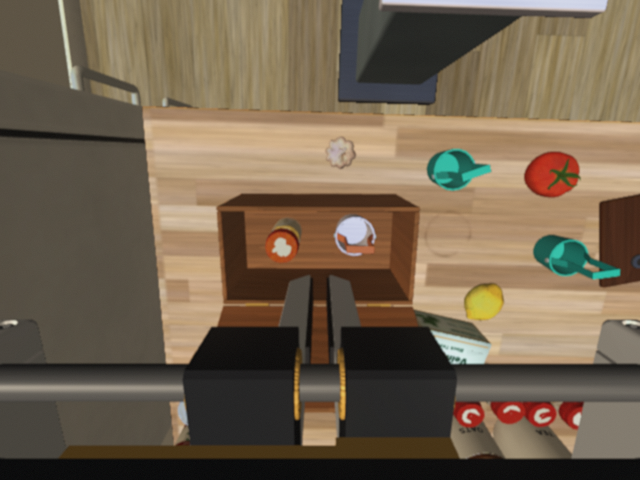

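Both stand upright in the box: jar cap at (283,245), pail at (355,235). The space behind the lid is free (nothing before x=0.727, and only to 0.11 high). Cross over the lid, drop behind it, then push.

```bash
python3 -m crank '[[0.03,0,0,0,0,0,1],[0.07,0,0,0,0,0,1],[0.11,0,0,0,0,0,1],[0.15,0,0,0,0,0,1],[0.19,0,0,0,0,0,1],[0.22,0,0,0,0,0,1],[0.228,0,0,0,0,0,1],[0.228,0,0,0,0,0,1],[0.228,0,0,0,0,0,1]]'
```

```text
time_s: 23.58
position: [0.6563, -0.239, 0.3831]
tool_rot: [[-1.0, -0.03, -0.001], [-0.03, 1.0, 0.0], [0.001, 0.0, -1.0]]
force: [-0.6, 0.6, -0.1]
opening: 0.0006
grip_force: 0.0
```

```bash
python3 -m crank '[[0,0,-0.03,0,0,0,1],[0,0,-0.07,0,0,0,1],[0,0,-0.11,0,0,0,1],[0,0,-0.14,0,0,0,1],[0,0,-0.155,0,0,0,1],[0,0,-0.155,0,0,0,1],[-0.015,0,-0.155,0,0,0,1],[-0.03,0,-0.155,0,0,0,1],[-0.038,0,-0.155,0,0,0,1]]'
python3 -m crank '[[-0.007,0,0,0,0,0,1],[-0.014,0,0,0,0,0,1],[-0.021,0,0,0,0,0,1],[-0.028,0,0,0,0,0,1],[-0.035,0,0,0,0,0,1],[-0.042,0,0,0,0,0,1],[-0.049,0,0,0,0,0,1],[-0.056,0,0,0,0,0,1]]'
```

```text
time_s: 24.7
position: [0.6185, -0.239, 0.2303]
tool_rot: [[-1.0, -0.03, 0.002], [-0.03, 1.0, -0.001], [-0.002, -0.001, -1.0]]
force: [0.6, 0.9, 0.2]
opening: 0.0006
grip_force: 0.0
time_s: 25.7
position: [0.5622, -0.2388, 0.2284]
tool_rot: [[-1.0, -0.03, 0.0], [-0.03, 1.0, -0.0], [-0.0, -0.0, -1.0]]
force: [1.5, -0.8, -0.2]
opening: 0.0004
grip_force: 0.2
```

```bash
python3 -m crank '[[-0.005,0,0,0,0,0,1],[-0.01,0,0,0,0,0,1],[-0.015,0,0,0,0,0,1],[-0.02,0,0,0,0,0,1],[-0.025,0,0,0,0,0,1],[-0.03,0,0,0,0,0,1],[-0.035,0,0,0,0,0,1],[-0.04,0,0,0,0,0,1],[-0.04,0,0,0,0,0,1],[-0.04,0,0,0,0,0,1],[-0.04,0,0,0,0,0,1]]'
python3 -m crank '[[0,0,0.03,0,0,0,1],[0,0,0.07,0,0,0,1],[0,0,0.11,0,0,0,1],[-0.05,0.05,0.15,0,0,0,1],[-0.1,0.1,0.15,0,0,0,1],[-0.1,0.15,0.15,0,0,0,1],[-0.1,0.2,0.15,0,0,0,1],[-0.1,0.2,0.15,0,0,0,1]]'
python3 - <<'E'
from h import *
f=grab("side"); save(f,"s4.png",(190,140,560,420),2.1); P=cloud(f)
m=(f["z_map"]>0)&(abs(P[...,0]-.485)<.055)&(abs(P[...,1]+.24)<.11)&(P[...,2]>.05); print(ex(P,m))
E
```

```text
time_s: 27.08
position: [0.5227, -0.2387, 0.2284]
tool_rot: [[-1.0, -0.03, -0.0], [-0.03, 1.0, 0.0], [0.0, 0.0, -1.0]]
force: [0.9, 0.4, -1.0]
opening: 0.0005
grip_force: 0.0
time_s: 28.08
position: [0.4223, -0.036, 0.3791]
tool_rot: [[-0.999, -0.035, 0.002], [-0.035, 0.999, 0.0], [-0.002, -0.0, -1.0]]
force: [0.4, -0.5, 0.2]
opening: 0.0004
grip_force: 0.0
[[0.432, 0.483, 0.538], [-0.346, -0.253, -0.136], [0.144, 0.147, 0.15]]
```

View pics/s4.png

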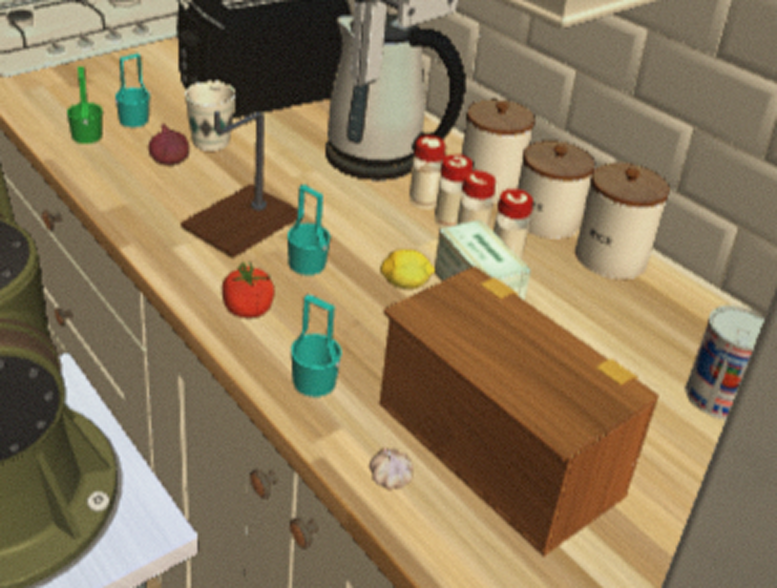

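The lid lies flat (top at 0.147 everywhere). The stand is empty, and the tomato, lemon and garlic are where they were. Handing in.

```bash
python3 -c "
from cell import finish_job; print(finish_job())"
```

```text
the job is handed in; nothing more can be done
None
```

The pail and then the spice jar stand upright in the box, the lid is fully shut, the tomato, lemon and garlic were left alone, and the job was handed in at about 28 s of the 72 s allowed; no verdict was returned.

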